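Touch off a strapped-down casting and set its locating pin

TASK

The casting was strapped to the fixture plate by eye, so find where it really sits with the locating pin from the wooden stand: holding the pin upright by its square head, rest its shank for about half a second against the casting's long front face near the left end, then against the same face near the right end, then against the left end face. Then put the pin in the casting's bore, fully home with its head resting on the casting, and only then let go. Keep every touch gentle, always under 18 N, and leave the other things on the bench where they are.

Things in the scene. Friction and masses are not known exactly. Their poses are not given: they have to be found in the camera images.
- plate: Dark steel fixture plate 170 x 220 x 12 mm (x, y, z), fixed to the bench, turned up to 0.3 rad. Origin: centre of its underside; x points away from the robot, y to the robot's left, z up. On it a grey cast aluminium block (the casting), 60 (x) x 140 (y) x 45 mm high, is strapped immovably, its top 57 mm above the bench, nominally centred and parallel to the plate
- front_nominal (a point): Point of the plate where the foot of the middle of the casting's front face (long, flat, vertical, facing -x, free all over) should be: plate x = -30 mm, z = 12 mm. Set by eye, the casting may really be off by up to 7 mm in the plate's x and in y, and turned up to 0.06 rad; this is not measured, only touching tells
- end_nominal (a point): Point of the plate where the foot of the middle of the casting's left end face (flat, vertical, facing +y, free all over) should be: plate y = +70 mm, z = 12 mm; same error as the front
- bore_nominal (a point): Where the mouth of the casting's bore should be, 57 mm above the bench; same error as the faces. The bore is the only hole, vertical, right through, 13.5 mm across with a 1.5 mm chamfer, its axis truly 26 mm behind the casting's front face and 45 mm from its left end face
- boss_nominal (a point): Where the top centre of the casting's round boss (36 mm across, 10 mm high) should be, same error. Two steel strap clamps reach over the casting's rear edge, not nearer than 43 mm to its front face, up to 15 mm above its top; their posts stand behind it
- pin: Steel locating pin, loose, 78 mm long, 0.1 to 0.2 kg. Origin: centre of its lower end; z up to the head. Round shank 12 mm across, 42 mm long, the last 4 mm tapering to 7 mm across. Above it a square head 22 x 22 mm (x, y along its flats), 36 mm high, grasped from above. At first its head rests on the stand's top; fully home in the casting its lower end is 15 mm above the bench
- stand: Light wooden block 70 x 70 x 50 mm high, fixed to the bench on the left or the right of the plate, with a vertical 14 mm hole right through its centre that holds the pin. Origin: centre of its underside
- tin: Bystander: closed round can 72 mm across, 85 mm high, on the other side of the plate from the stand. Origin: centre of its underside
- screwdriver: Bystander: screwdriver lying on the bench beyond the plate, about 0.2 m long
- glue: Bystander: white bottle 56 mm across, 130 mm high, beyond the plate. Origin: centre of its underside
There are look-alikes about, which are no part of the job. What is meant by the pin is not green or orange, and is the larger of those in its own colour.

How it is judged:
By the outcome, as a careful person would: the job done as asked, in the order asked, and still so for the second after the job is handed in, with the robot touching nothing.
It also fails if it takes over 72 s, if anything falls off the work surface, if the arm or the gripper's body presses on something with over 40 N, if the wrist force passes 120 N, or if a joint passes its speed limit or range.

ROBOT

A 7-joint arm with a two-finger parallel gripper is mounted at the origin on the work surface. World frame = base frame: x ahead of the robot, y to its left, z up, the work surface at z = 0. Lengths are in m, angles in rad, forces in N, time in s.
With the tool pointing down it reaches from about 0.4 to 0.875 m from the base axis. Payload 19.3 kg.
Tool frame: the origin (TCP) lies at the very end of the fingers, on their centre line; the grasp point (between the pads) lies 19 mm behind it; z points along the fingers, y is the line along which they close (so a half turn about z gives the same grasp; the last joint's range is limited). The gripper opens to 85 mm and grips with 20 to 120 N. Pads are 22 mm wide; open, the fingers measure 114 mm over their backs; the gripper's body (76 mm by 85 mm) begins 54 mm behind the grasp point. The pads swing forward as they close: fully open they stand 13 mm farther back than shut.
Start: joints at [1.133, 0.521, -0.036, 1.599, 0.021, 1.021, -0.113], TCP at [0.225, -0.583, 0.231] pointing down, gripper open.
Joint ranges: [-2.91, 2.91], [-0.3, 2.13], [-1.5, 1.42], [0.17, 2.43], [-1.26, 4.41], [0.16, 1.93], [-2.52, 2.52]. Speed limits (rad/s): [1.89, 1.89, 2.39, 2.39, 3.01, 3.01, 3.01].

INTERFACE

Orientations are given as [roll, pitch, yaw] about the fixed x, y, z axes, in that order (R = Rz(yaw) Ry(pitch) Rx(roll)).
In Python, from workcell import bot gives the robot as it stands.
- The arm moves only by the tool carry_out, never from a script. Its argument "rows" is a list that holds one entry, the list of rows, each a list of 4 numbers: the shift along the tool's x, y, z in m, then the turn about the tool's z in degrees. In form: [[[x, y, z, twist], ...]]. A call has 1 to 12 rows; each row is the pose to reach, as a shift and turn from the pose commanded when the call began, along the tool's axes at that moment; what a row does not reach only later rows make up. A row lasts 1/12 s, in which the tool goes at most 41.7 mm and 7.16 degrees, less where a joint would pass 70% of its speed; a pose out of reach is approached as far as the arm can. A call with a gripper value outside its range is refused whole. "grip" is the finger opening in m, from 0 to 0.0854, set as the call begins (left out, the last holds). The fingers move at their own pace and stop on an object; "grip_force" is the grip in N (left out, the last holds). Time passes only in rows, so rows that repeat a pose let the fingers close. It gives the time, the measured TCP pose, the force, the opening and the grip force at its end, in the units of the state.
- bot.observe(): the state, without advancing time (a new reading comes with each control period).
- bot.grab_frame(name): name is "scene" or "top" or "wrist"; returns a dict with "pixels" (400x640x3 uint8, red, green, blue), "K" (3x3 intrinsics, pixels), "pose" (4x4, takes a point from camera to world coordinates). Camera axes: x right, y down, z forward; pixel columns grow to the right and rows downward; lengths in m; the calibration is good to about 2 mm. The wrist camera is an equidistant fisheye: a pixel r from the principal point sees the ray r / f radians off the axis. A picture is of the moment at which its call begins. There is no depth.
- bot.job_done(): hands the job in; it is judged then, once.
Trained networks look in a picture, given as the dict that the camera call returned (one of the last four; its "shot" number tells which), for a name from the list of things; names that differ only in an ending like _2 or _b are one class to them, and where a whole thing is asked for, a point or a joint stands for the part that bears it (a point fixed in the world has none). Each returns a list of dicts, best first, with "conf" (0 to 1); they miss things now and then, are a little off and sometimes report something else, mostly with a low value. They report only what shows in the picture. A call takes as long as a camera call. They do not tell look-alikes from the thing itself.
- bot.look_for(picture, label): "position" ([column, row] in pixels, amid what is visible of it).
- bot.regions_of(picture, label): "region" (400x640 bool, what is visible of it) and "position" ([column, row] in pixels, amid what is visible of it).
- bot.spot_point(picture, label): "position" ([column, row] in pixels: a listed point, or the origin of a listed thing).
The state is a dict: "clock": time; "qpos": joint angles; "qd": joint speeds; "joint_efforts": joint torques, N m; "position": TCP position; "tool_rot": TCP orientation; "force": force on the tool from outside, world axes, zero at the start; "moment": the same for the moment, N m; "grip_width": finger opening in m; "finger_force": force on a finger pad.
Only numpy, scipy, OpenCV 4.12 (cv2) and the standard library are available. Lean on these libraries where they do the work, as an engineer would, in place of code of your own. Each camera call takes 0.05 s, during which the arm holds its last target. There are 200 camera calls.

## Working session

There is one attempt and no reset: what is moved stays moved. The work goes in short steps, Python scripts to look and compute and a tool call to move; the robot and the scene stay as the last step left them, time stands still between calls to the robot, and variables do not carry over. Pictures are saved under pics/ and viewed, at most 10 in all, crops included, and the job is handed in when it is done.

Besides the shell and the picture viewer there is one more tool, called after "Emit:" by a JSON object that holds its "fn" and its "kwargs". carry_out: Moves the arm, as the interface text tells. Its arguments: {"type":"object","properties":{"rows":{"type":"array","items":{"type":"array","items":{"type":"array","items":{"type":"number"}}}},"grip":{"type":"number"},"grip_force":{"type":"number"}},"required":["rows"]}

```bash
mkdir -p pics; ls
cat > h.py <<'E'
import numpy as np, cv2
from workcell import bot
def ray(f,px):
    K=f["K"];T=np.array(f["pose"]);d=np.linalg.inv(K)@np.array([px[0],px[1],1.])
    return T[:3,3],T[:3,:3]@d
def atz(f,px,z):
    o,d=ray(f,px);return o+d*(z-o[2])/d[2]
def save(f,n,crop=None,s=1):
    p=f["pixels"]
    if crop: p=p[crop[1]:crop[3],crop[0]:crop[2]]
    p=cv2.resize(p,None,fx=s,fy=s,interpolation=cv2.INTER_CUBIC)
    cv2.imwrite("pics/"+n,p[:,:,::-1])
E
python3 - <<'E'
from h import *
s=bot.observe();print({k:np.round(v,3) for k,v in s.items()})
for n in ["scene","top"]:
    f=bot.grab_frame(n);save(f,n+"0.png");print(n,f["K"],np.round(f["pose"],3))
    zs=dict(plate=0,front_nominal=.012,end_nominal=.012,bore_nominal=.057,boss_nominal=.067,pin=.008,stand=0,tin=0,glue=0,screwdriver=0)
    for l,z in zs.items():
        for r in bot.spot_point(f,l)[:4]: print(l,np.round(r["position"],1),round(r["conf"],2),np.round(atz(f,r["position"],z),4))
E
```

```text
pics
{'clock': np.float64(0.0), 'qpos': array([ 1.133,  0.522, -0.036,  1.6  ,  0.021,  1.021, -0.113]), 'qd': array([-0.002, -0.   ,  0.   ,  0.001, -0.   , -0.001, -0.002]), 'joint_efforts': array([-0.0000e+00, -9.2713e+01,  1.9800e+00, -3.6993e+01,  1.8000e-02,
        9.0000e-03, -0.0000e+00]), 'position': array([ 0.225, -0.583,  0.231]), 'tool_rot': array([-3.14 ,  0.   ,  0.368]), 'force': array([-0.763,  0.49 , -0.327]), 'moment': array([-0.032, -0.007,  0.06 ]), 'finger_force': np.float64(0.0), 'grip_width': np.float64(0.085)}
scene [[374.63372089   0.         324.51920599]
 [  0.         374.63372089 198.26401618]
 [  0.           0.           1.        ]] [[ 0.856  0.318 -0.408  0.932]
 [ 0.516 -0.491  0.702 -0.673]
 [ 0.023 -0.811 -0.584  0.617]
 [ 0.     0.     0.     1.   ]]
plate [319.6 222.1] 0.61 [ 0.5458 -0.0299  0.    ]
front_nominal [307.9 213.9] 0.86 [ 0.51   -0.0304  0.012 ]
bore_nominal [323.9 198.9] 0.78 [ 0.5418 -0.0044  0.057 ]
boss_nominal [319.9 206.7] 0.81 [ 0.5574 -0.0493  0.067 ]
boss_nominal [310.3 215. ] 0.69 [ 0.5554 -0.0893  0.067 ]
pin [186.2 255.2]
[... 860 characters left out ...]
4 [ 0.5375 -0.0251  0.    ]
front_nominal [317.9 226.7] 0.97 [ 0.5147 -0.0255  0.012 ]
end_nominal [290.9 213.1] 0.79 [0.5505 0.047  0.012 ]
bore_nominal [306.5 211.3] 0.78 [0.547  0.0036 0.057 ]
bore_nominal [317.8 216.4] 0.15 [ 0.5341 -0.0253  0.057 ]
boss_nominal [325.6 207.5] 0.91 [ 0.5553 -0.0447  0.067 ]
pin [423.7 294.8] 0.58 [ 0.343  -0.2979  0.008 ]
pin [454.6 273. ] 0.53 [ 0.3988 -0.3801  0.008 ]
pin [423.8 259.4] 0.48 [ 0.4327 -0.3023  0.008 ]
pin [422.4 225.7] 0.43 [ 0.5214 -0.3028  0.008 ]
stand [422.3 260.6] 0.6 [ 0.43   -0.3005  0.    ]
tin [198.7 256.8] 0.56 [0.4326 0.2877 0.    ]
glue [216.7 149.1] 0.74 [0.7331 0.2614 0.    ]
glue [325.2 207.6] 0.43 [ 0.569  -0.0445  0.    ]
```

View pics/scene0.png

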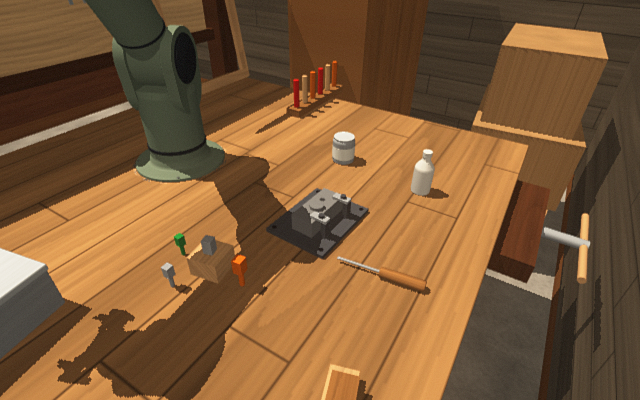

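View pics/top0.png

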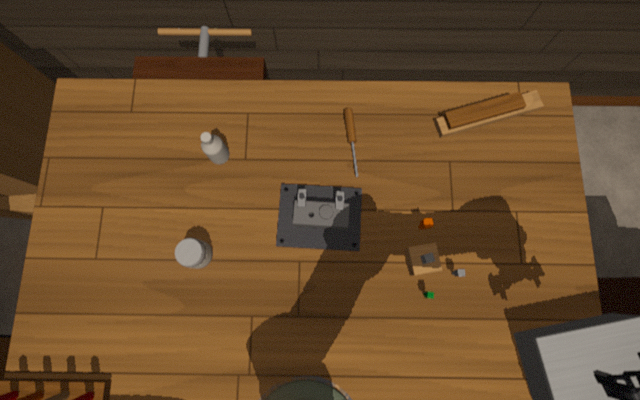

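The scene shows the grey pin in the stand (scene 209,245; top 428,258), with a small loose grey one at (168,272), a green one at (180,240) and an orange one at (240,268). I choose the one in the stand. The plate sits at top (320,217), the tin at (193,253) and the glue at (213,147).

```bash
cat >> h.py <<'E'
def wray(f,px):
    K=f["K"];T=np.array(f["pose"]);v=np.array([(px[0]-K[0,2]),(px[1]-K[1,2])]);r=np.hypot(*v);th=r/K[0,0]
    d=np.array([*(v/max(r,1e-9)*np.sin(th)),np.cos(th)]);return T[:3,3],T[:3,:3]@d
def watz(f,px,z):
    o,d=wray(f,px);return o+d*(z-o[2])/d[2]
def undist(f,c,z,half,n=600):
    """orthographic top view at height z, centre c, x up, y left"""
    K=f["K"];T=np.array(f["pose"]);u=(np.arange(n)+.5)/n*2-1
    Y,X=np.meshgrid(c[1]-u*half,c[0]-u*half);P=np.stack([X,Y,np.full_like(X,z)],-1)
    q=(P-T[:3,3])@T[:3,:3];
    if f.get("fish"): 
        r=np.hypot(q[...,0],q[...,1]);th=np.arctan2(r,q[...,2]);s=K[0,0]*th/r
    else: s=K[0,0]/q[...,2]
    return cv2.remap(f["pixels"],(q[...,0]*s+K[0,2]).astype(np.float32),(q[...,1]*s+K[1,2]).astype(np.float32),cv2.INTER_CUBIC)
E
python3 - <<'E'
from h import *
f=bot.grab_frame("top");a=undist(f,(.54,-.025),.012,.14,400);b=undist(f,(.43,-.31),.086,.09,400)
cv2.imwrite("pics/t1.png",np.hstack([a,b])[:,:,::-1])
f=bot.grab_frame("wrist");s=bot.observe();print(f["K"],np.round(f["pose"],3))
for l in ["pin","stand"]:
  for r in bot.regions_of(f,l):print(l,np.round(r["position"]),r["conf"])
E
```

```text
[[309.70691629   0.         318.44913869]
 [  0.         309.70691629 195.05558302]
 [  0.           0.           1.        ]] [[ 0.359 -0.885 -0.297  0.301]
 [-0.933 -0.341 -0.114 -0.554]
 [-0.     0.318 -0.948  0.376]
 [ 0.     0.     0.     1.   ]]
pin [140.   5.] 0.52
```

View pics/t1.png

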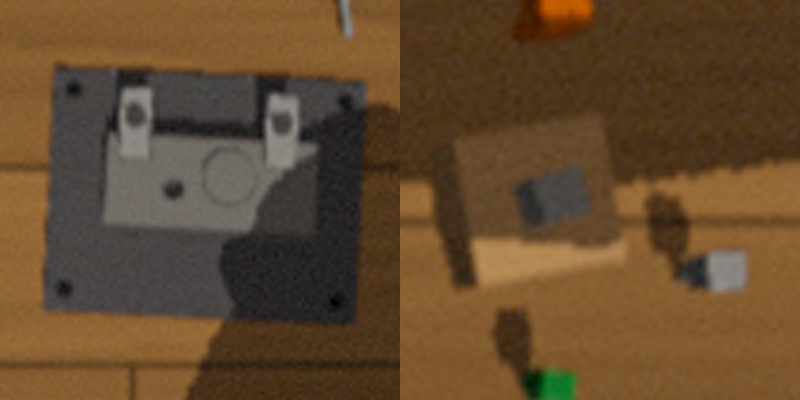

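The crop confirms it: the pin in the stand is the larger grey one (crop px 557,193). The small loose grey one is at crop (725,270). The plate is turned about -0.055 rad.

Emit:
{"fn": "carry_out", "kwargs": {"rows": [[[0.04,-0.026,-0.01,2],[0.08,-0.052,-0.02,4],[0.11,-0.072,-0.02,6],[0.14,-0.091,-0.02,8],[0.17,-0.111,-0.02,10],[0.2,-0.13,-0.01,10],[0.23,-0.15,0,10],[0.26,-0.17,0,10],[0.28,-0.182,0,10],[0.296,-0.193,0,10],[0.296,-0.193,0,10],[0.296,-0.193,0,10]]], "grip": 0.06}}

```text
clock: 2.3
position: [0.432, -0.2961, 0.2314]
tool_rot: [3.142, -0.0, 0.195]
force: [-0.4, -0.7, -0.5]
grip_width: 0.0601
finger_force: 0.0
```

```bash
cat > w.py <<'E'
from h import *
import sys
f=bot.grab_frame("wrist");f["fish"]=1;s=bot.observe();print(np.round(s["position"],4),np.round(s["tool_rot"],3),s["clock"],np.round(s["qpos"],2))
save(f,sys.argv[1])
for l in ["pin","stand"]:
  for r in bot.regions_of(f,l):
    print(l,np.round(r["position"]),round(r["conf"],2),r["region"].sum(),np.round(watz(f,r["position"],.086 if l=="pin" else .05),4))
for r in bot.spot_point(f,"pin"): print("pt",np.round(r["position"],1),np.round(watz(f,r["position"],.008),4))
a=undist(f,(.433,-.297),.086,.06,400);b=undist(f,(.433,-.297),.05,.06,400)
cv2.imwrite("pics/o"+sys.argv[1],np.hstack([a,b])[:,:,::-1])
E
python3 w.py w1.png
```

```text
[ 0.4314 -0.297   0.2313] [3.141 0.    0.193] 2.35 [ 0.57  0.36 -0.1   1.86  0.04  0.92 -0.93]
pin [380. 212.] 0.87 387 [ 0.4112 -0.3641  0.086 ]
pin [307. 241.] 0.72 354 [ 0.3645 -0.2971  0.086 ]
pin [311. 178.] 0.7 639 [ 0.4326 -0.2887  0.086 ]
pin [334.  95.] 0.66 545 [ 0.5149 -0.2946  0.086 ]
stand [315. 164.] 0.77 3773 [ 0.439  -0.2916  0.05  ]
pt [309.2 225. ] [ 0.3485 -0.3007  0.008 ]
pt [374.  200.7] [ 0.3975 -0.3755  0.008 ]
pt [331.6  92.3] [ 0.5184 -0.295   0.008 ]
pt [314.5 163.2] [ 0.4304 -0.2918  0.008 ]
```

View pics/ow1.png

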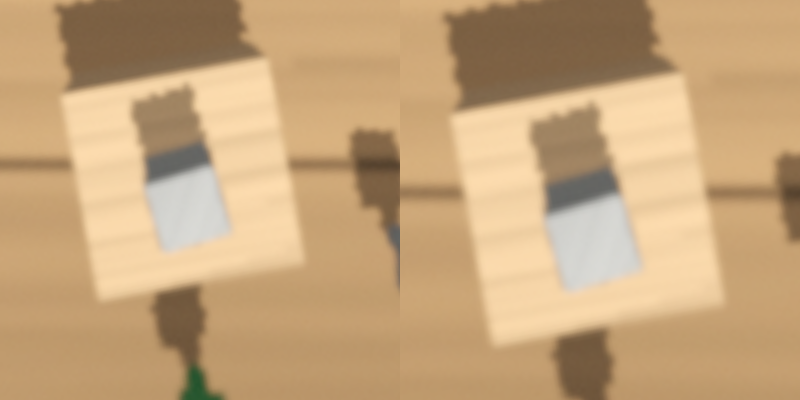

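The pin head is centred at about (.4305,-.2933) with yaw about 0.28, in the middle of the stand as it should be. I'm descending.

Emit:
{"fn": "carry_out", "kwargs": {"rows": [[[-0.0006,-0.0034,0.03,-2],[-0.0006,-0.0034,0.065,-5],[-0.0006,-0.0034,0.1,-5],[-0.0006,-0.0034,0.125,-5],[-0.0006,-0.0034,0.145,-5],[-0.0006,-0.0034,0.16,-5],[-0.0006,-0.0034,0.168,-5],[-0.0006,-0.0034,0.1735,-5],[-0.0006,-0.0034,0.1735,-5],[-0.0006,-0.0034,0.1735,-5]]]}}

```text
clock: 3.33
position: [0.4304, -0.2938, 0.0583]
tool_rot: [3.141, -0.0, 0.28]
force: [-0.8, 0.4, -0.0]
grip_width: 0.06
finger_force: 0.0
```

Emit:
{"fn": "carry_out", "kwargs": {"rows": [[[0,0,0,0],[0,0,0,0],[0,0,0,0],[0,0,0,0],[0,0,0,0],[0,0,0,0],[0,0,0,0],[0,0,0,0]]], "grip": 0.01, "grip_force": 80}}

```text
clock: 4.0
position: [0.4306, -0.2937, 0.0586]
tool_rot: [3.141, -0.001, 0.28]
force: [-2.1, 1.4, 11.2]
grip_width: 0.0211
finger_force: 77.9
```

Emit:
{"fn": "carry_out", "kwargs": {"rows": [[[0,0,-0.003,0],[0,0,-0.01,0],[0,0,-0.02,0],[0,0,-0.035,0],[0,0,-0.055,0],[0,0,-0.075,0],[0,0,-0.09,0],[0,0,-0.1,0],[0,0,-0.1,0],[0,0,-0.1,0]]]}}

```text
clock: 4.83
position: [0.4304, -0.2935, 0.1581]
tool_rot: [3.141, -0.001, 0.28]
force: [-0.0, 0.9, -2.1]
grip_width: 0.0207
finger_force: 78.3
```

Run:
```python
from h import *
s=bot.observe();print(np.round(s["position"],4),np.round(s["tool_rot"],3),np.round(s["force"],1),s["grip_width"],np.round(s["qpos"],2))
f=bot.grab_frame("wrist");f["fish"]=1
save(f,"w2.png")
for r in bot.spot_point(f,"pin"): print(np.round(r["position"]),round(r["conf"],2),np.round(watz(f,r["position"],.108),4))
f=bot.grab_frame("top")
for z in (.012,): cv2.imwrite("pics/t2.png",undist(f,(.545,-.03),z,.14,560)[:,:,::-1])
```

```text
[ 0.4304 -0.2935  0.1581] [ 3.141e+00 -1.000e-03  2.800e-01] [-0.   0.9 -2.1] 0.020663826155161675 [ 0.57  0.46 -0.12  1.94  0.08  0.75 -0.88]
[383. 229.] 0.97 [ 0.4346 -0.3398  0.108 ]
[315. 217.] 0.71 [ 0.4303 -0.2916  0.108 ]
[347.  94.] 0.7 [ 0.5144 -0.2883  0.108 ]
[98. 51.] 0.48 [ 0.5086 -0.1031  0.108 ]
```

View pics/w2.png

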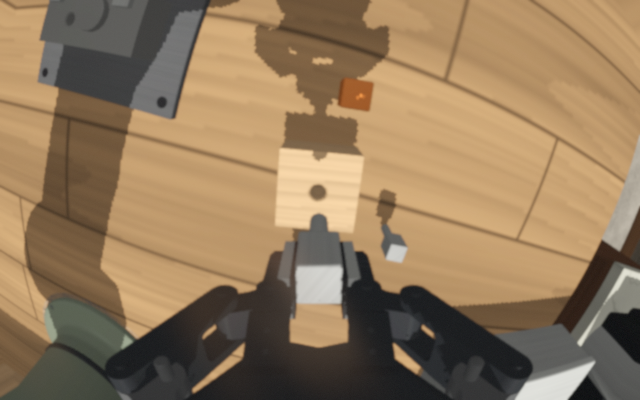

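View pics/t2.png

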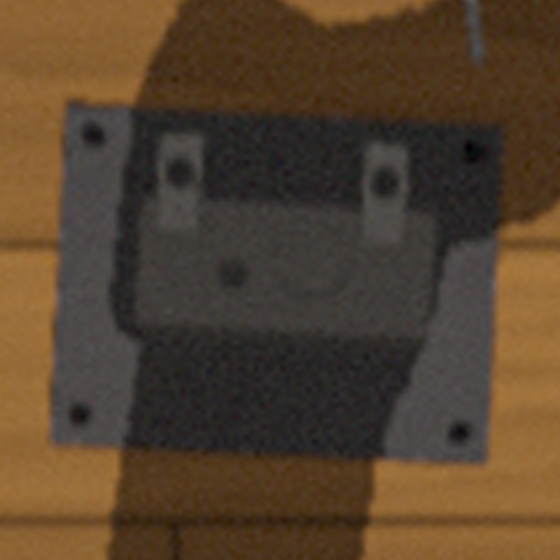

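The wrist view shows the pin gripped upright between the pads (320,265) and out of the stand. The top view gives the plate corners: centre (.543,-.0285), yaw about -0.048, casting yaw about -0.025, and front face near x=.511. I'm moving to a spot in front of the left end.

Emit:
{"fn": "carry_out", "kwargs": {"rows": [[[0.012,-0.025,0,2],[0.03,-0.06,0,5],[0.046,-0.095,0,8],[0.063,-0.13,0,11],[0.08,-0.165,0,14],[0.097,-0.2,0,17],[0.113,-0.232,0,18.3],[0.127,-0.26,0,18.3],[0.135,-0.277,0,18.3],[0.1385,-0.2843,0,18.3],[0.1385,-0.2843,0.02,18.3],[0.1385,-0.2843,0.04,18.3]]]}}

```text
clock: 5.98
position: [0.485, 0.0181, 0.1174]
tool_rot: [-3.142, -0.001, -0.038]
force: [1.2, -0.6, -1.7]
grip_width: 0.0207
finger_force: 78.5
```

Emit:
{"fn": "carry_out", "kwargs": {"rows": [[[0,0,0.015,0],[0,0,0.028,0],[0,0,0.038,0],[0,0,0.044,0],[0,0,0.044,0],[0,0,0.044,0],[0,0,0.044,0],[0,0,0.044,0]]]}}

```text
clock: 6.65
position: [0.485, 0.018, 0.0744]
tool_rot: [-3.141, -0.001, -0.039]
force: [-0.3, -0.7, -1.7]
grip_width: 0.0211
finger_force: 78.4
```

Run:
```python
from h import *
s=bot.observe();print(s["clock"],np.round(s["position"],4),np.round(s["tool_rot"],4),np.round(s["force"],2),np.round(s["moment"],2),s["grip_width"])
```

```text
6.65 [0.485  0.018  0.0744] [-3.1414e+00 -1.0000e-03 -3.9000e-02] [-0.33 -0.67 -1.72] [-0.    0.06 -0.  ] 0.02105121480830724
```

Emit:
{"fn": "carry_out", "kwargs": {"rows": [[[0.004,0,0,0],[0.008,0,0,0],[0.012,0,0,0],[0.014,0,0,0],[0.015,0,0,0],[0.016,0,0,0],[0.016,0,0,0],[0.016,0,0,0]]]}}

```text
clock: 7.32
position: [0.5006, 0.0174, 0.0738]
tool_rot: [-3.142, 0.0, -0.039]
force: [-0.7, -0.6, -1.6]
grip_width: 0.0204
finger_force: 78.4
```

Run:
```python
from h import *
f=bot.grab_frame("scene")
s=bot.observe();print(np.round(s["position"],4),np.round(s["force"],1))
save(f,"s2.png",(230,130,400,270),4.5)
```

```text
[0.5005 0.0174 0.0738] [-0.6  0.2 -1.2]
```

View pics/s2.png

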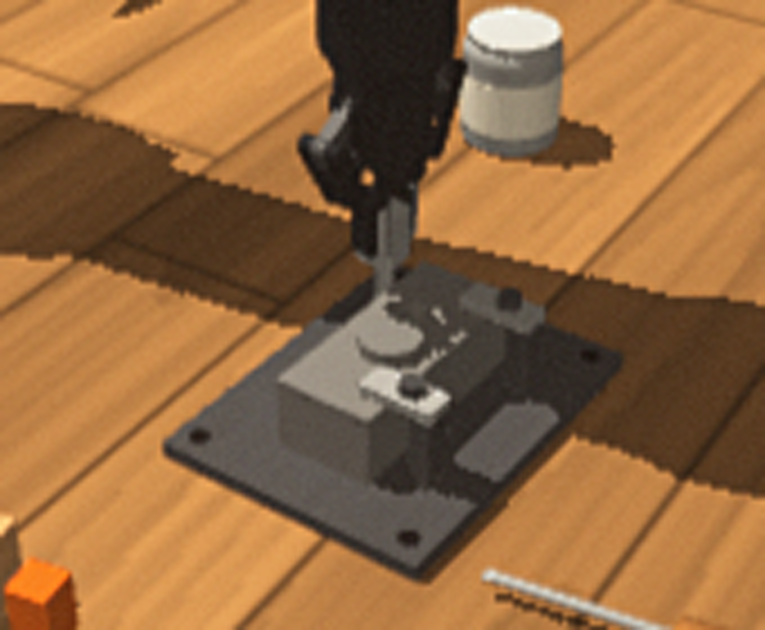

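The pin hangs in front of the casting's left part, its shank below the top edge (crop 385,280), with no contact yet. I'm creeping in.

Emit:
{"fn": "carry_out", "kwargs": {"rows": [[[0.0005,0,0,0],[0.001,0,0,0],[0.0015,0,0,0],[0.002,0,0,0],[0.002,0,0,0]]]}}

```text
clock: 7.78
position: [0.5028, 0.0173, 0.0738]
tool_rot: [-3.142, -0.0, -0.039]
force: [-0.6, 0.1, -1.7]
grip_width: 0.0204
finger_force: 78.4
```

Emit:
{"fn": "carry_out", "kwargs": {"rows": [[[0.0005,0,0,0],[0.001,0,0,0],[0.0015,0,0,0],[0.0015,0,0,0]]]}}

```text
clock: 8.12
position: [0.5042, 0.0173, 0.0738]
tool_rot: [-3.142, -0.0, -0.039]
force: [-0.8, -0.3, -1.5]
grip_width: 0.0204
finger_force: 78.4
```

Emit:
{"fn": "carry_out", "kwargs": {"rows": [[[0.0005,0,0,0],[0.001,0,0,0],[0.001,0,0,0]]]}}

```text
clock: 8.37
position: [0.5052, 0.0173, 0.0738]
tool_rot: [-3.142, -0.0, -0.039]
force: [0.2, 0.2, -2.1]
grip_width: 0.0208
finger_force: 78.4
```

Emit:
{"fn": "carry_out", "kwargs": {"rows": [[[0.0005,0,0,0],[0.001,0,0,0],[0.001,0,0,0]]]}}

```text
clock: 8.62
position: [0.5062, 0.0172, 0.0738]
tool_rot: [-3.142, -0.0, -0.039]
force: [-0.2, 0.1, -1.4]
grip_width: 0.0207
finger_force: 78.4
```

Emit:
{"fn": "carry_out", "kwargs": {"rows": [[[0.0005,0,0,0],[0.001,0,0,0],[0.001,0,0,0]]]}}

```text
clock: 8.87
position: [0.5073, 0.0172, 0.0738]
tool_rot: [-3.142, -0.0, -0.039]
force: [-0.7, 0.1, -1.4]
grip_width: 0.0208
finger_force: 78.4
```

Emit:
{"fn": "carry_out", "kwargs": {"rows": [[[0.0005,0,0,0],[0.001,0,0,0],[0.001,0,0,0]]]}}

```text
clock: 9.12
position: [0.5077, 0.0171, 0.0737]
tool_rot: [3.141, 0.001, -0.039]
force: [-3.5, -0.5, 1.1]
grip_width: 0.0208
finger_force: 78.5
```

Contact (-3.5 N). I'll press slightly more and hold.

Emit:
{"fn": "carry_out", "kwargs": {"rows": [[[0.0003,0,0,0],[0.0003,0,0,0],[0.0003,0,0,0],[0.0003,0,0,0],[0.0003,0,0,0],[0.0003,0,0,0],[0.0003,0,0,0],[0.0003,0,0,0],[0.0003,0,0,0]]]}}

```text
clock: 9.87
position: [0.5077, 0.0172, 0.0737]
tool_rot: [3.141, 0.001, -0.039]
force: [-5.1, 0.7, 1.4]
grip_width: 0.0207
finger_force: 78.7
```

Run:
```python
from h import *
s=bot.observe();print(np.round(s["position"],5),np.round(s["tool_rot"],4),np.round(s["force"],2),np.round(s["moment"],2))
```

```text
[0.50773 0.01716 0.07367] [ 3.1414e+00  1.4000e-03 -3.8800e-02] [-5.12  0.73  1.4 ] [0.22 1.36 0.01]
```

Emit:
{"fn": "carry_out", "kwargs": {"rows": [[[-0.003,0,0,0],[-0.01,0,0,0],[-0.01,0.02,0,0],[-0.01,0.045,0,0],[-0.01,0.07,0,0],[-0.01,0.088,0,0],[-0.01,0.1,0,0],[-0.01,0.1,0,0],[-0.008,0.1,0,0],[-0.006,0.1,0,0],[-0.005,0.1,0,0],[-0.005,0.1,0,0]]]}}

```text
clock: 10.87
position: [0.5, -0.0817, 0.0738]
tool_rot: [-3.141, -0.0, -0.038]
force: [-0.9, -0.3, -2.2]
grip_width: 0.0209
finger_force: 78.7
```

Emit:
{"fn": "carry_out", "kwargs": {"rows": [[[0.0005,0,0,0],[0.001,0,0,0],[0.0015,0,0,0],[0.0015,0,0,0]]]}}

```text
clock: 11.2
position: [0.5011, -0.0825, 0.0738]
tool_rot: [-3.142, -0.0, -0.039]
force: [0.1, -0.1, -1.1]
grip_width: 0.0207
finger_force: 78.7
```

Emit:
{"fn": "carry_out", "kwargs": {"rows": [[[0.0005,0,0,0],[0.001,0,0,0],[0.001,0,0,0]]]}}

```text
clock: 11.45
position: [0.502, -0.0827, 0.0738]
tool_rot: [-3.142, 0.0, -0.039]
force: [-0.3, 0.6, -1.4]
grip_width: 0.0203
finger_force: 78.7
```

Emit:
{"fn": "carry_out", "kwargs": {"rows": [[[0.0005,0,0,0],[0.001,0,0,0],[0.001,0,0,0]]]}}

```text
clock: 11.7
position: [0.5023, -0.0827, 0.0736]
tool_rot: [3.142, 0.002, -0.039]
force: [-6.2, 1.2, 1.2]
grip_width: 0.0207
finger_force: 78.7
```

Contact (-6.2 N). I'll hold here.

Emit:
{"fn": "carry_out", "kwargs": {"rows": [[[0,0,0,0],[0,0,0,0],[0,0,0,0],[0,0,0,0],[0,0,0,0],[0,0,0,0],[0,0,0,0],[0,0,0,0]]]}}

```text
clock: 12.37
position: [0.5023, -0.0827, 0.0736]
tool_rot: [3.142, 0.002, -0.039]
force: [-4.8, 0.0, 1.0]
grip_width: 0.0205
finger_force: 78.7
```

Run:
```python
from h import *
s=bot.observe();print(np.round(s["position"],5),np.round(s["tool_rot"],4),np.round(s["force"],2))
```

```text
[ 0.50225 -0.08274  0.07363] [ 3.1416e+00  1.7000e-03 -3.9000e-02] [-4.84  0.05  0.97]
```

Casting yaw is about -0.0549. Now round the corner to the left end face.

Emit:
{"fn": "carry_out", "kwargs": {"rows": [[[-0.004,0,0,0],[-0.015,0,0,0],[-0.017,-0.025,0,0],[-0.018,-0.06,0,0],[-0.018,-0.095,0,0],[-0.018,-0.125,0,0],[-0.018,-0.145,0,0],[-0.016,-0.154,0,0],[0,-0.154,0,0],[0.02,-0.154,0,0],[0.029,-0.154,0,0],[0.029,-0.154,0,0]]]}}

```text
clock: 13.37
position: [0.5397, 0.0693, 0.0737]
tool_rot: [-3.142, -0.001, -0.04]
force: [-1.2, 0.5, -1.8]
grip_width: 0.0209
finger_force: 78.8
```

Emit:
{"fn": "carry_out", "kwargs": {"rows": [[[0,0.004,0,0],[0,0.008,0,0],[0,0.01,0,0],[0,0.012,0,0],[0,0.013,0,0],[0,0.013,0,0]]]}}

```text
clock: 13.87
position: [0.5374, 0.0567, 0.0739]
tool_rot: [3.142, -0.0, -0.039]
force: [-0.6, 0.2, -1.0]
grip_width: 0.0209
finger_force: 78.8
```

Emit:
{"fn": "carry_out", "kwargs": {"rows": [[[0,0.0005,0,0],[0,0.001,0,0],[0,0.0015,0,0],[0,0.0015,0,0]]]}}

```text
clock: 14.2
position: [0.5374, 0.0555, 0.0738]
tool_rot: [3.142, 0.0, -0.039]
force: [-0.4, -0.4, -1.6]
grip_width: 0.0208
finger_force: 78.8
```

Emit:
{"fn": "carry_out", "kwargs": {"rows": [[[0,0.0005,0,0],[0,0.001,0,0],[0,0.001,0,0]]]}}

```text
clock: 14.45
position: [0.5374, 0.0544, 0.0738]
tool_rot: [3.142, 0.0, -0.039]
force: [-0.6, -1.1, -2.0]
grip_width: 0.0208
finger_force: 78.8
```

Emit:
{"fn": "carry_out", "kwargs": {"rows": [[[0,0.0005,0,0],[0,0.001,0,0],[0,0.001,0,0]]]}}

```text
clock: 14.7
position: [0.5374, 0.0534, 0.0738]
tool_rot: [3.142, 0.0, -0.039]
force: [-0.4, -0.4, -1.5]
grip_width: 0.0208
finger_force: 78.8
```

Emit:
{"fn": "carry_out", "kwargs": {"rows": [[[0,0.0005,0,0],[0,0.001,0,0],[0,0.001,0,0]]]}}

```text
clock: 14.95
position: [0.5374, 0.0524, 0.0738]
tool_rot: [3.142, -0.0, -0.039]
force: [-0.0, -0.1, -1.9]
grip_width: 0.021
finger_force: 78.8
```

Emit:
{"fn": "carry_out", "kwargs": {"rows": [[[0,0.0005,0,0],[0,0.001,0,0],[0,0.001,0,0]]]}}

```text
clock: 15.2
position: [0.5373, 0.0514, 0.0738]
tool_rot: [3.142, 0.0, -0.039]
force: [0.6, 0.3, -1.8]
grip_width: 0.0208
finger_force: 78.8
```

Emit:
{"fn": "carry_out", "kwargs": {"rows": [[[0,0.0005,0,0],[0,0.001,0,0],[0,0.001,0,0]]]}}

```text
clock: 15.45
position: [0.5373, 0.0504, 0.0738]
tool_rot: [3.142, 0.0, -0.039]
force: [-0.2, 0.0, -1.2]
grip_width: 0.021
finger_force: 78.8
```

Emit:
{"fn": "carry_out", "kwargs": {"rows": [[[0,0.0005,0,0],[0,0.001,0,0],[0,0.001,0,0]]]}}

```text
clock: 15.7
position: [0.5372, 0.0494, 0.0738]
tool_rot: [3.142, 0.0, -0.039]
force: [-0.2, -0.1, -0.6]
grip_width: 0.0206
finger_force: 78.8
```

Emit:
{"fn": "carry_out", "kwargs": {"rows": [[[0,0.0005,0,0],[0,0.001,0,0],[0,0.001,0,0]]]}}

```text
clock: 15.95
position: [0.5372, 0.0484, 0.0738]
tool_rot: [3.142, 0.0, -0.039]
force: [0.1, 0.5, -1.7]
grip_width: 0.0207
finger_force: 78.8
```

Emit:
{"fn": "carry_out", "kwargs": {"rows": [[[0,0.0005,0,0],[0,0.001,0,0],[0,0.001,0,0]]]}}

```text
clock: 16.2
position: [0.5371, 0.0474, 0.0738]
tool_rot: [3.142, 0.0, -0.039]
force: [0.2, 0.1, -2.3]
grip_width: 0.0209
finger_force: 78.8
```

Emit:
{"fn": "carry_out", "kwargs": {"rows": [[[0,0.0005,0,0],[0,0.001,0,0],[0,0.001,0,0]]]}}

```text
clock: 16.45
position: [0.5371, 0.0464, 0.0738]
tool_rot: [3.142, 0.0, -0.039]
force: [0.7, -0.4, -1.7]
grip_width: 0.0205
finger_force: 78.8
```

Emit:
{"fn": "carry_out", "kwargs": {"rows": [[[0,0.0005,0,0],[0,0.001,0,0],[0,0.001,0,0]]]}}

```text
clock: 16.7
position: [0.5371, 0.0454, 0.0738]
tool_rot: [3.142, 0.0, -0.039]
force: [0.8, -0.3, -1.4]
grip_width: 0.0208
finger_force: 78.8
```

Emit:
{"fn": "carry_out", "kwargs": {"rows": [[[0,0.0005,0,0],[0,0.001,0,0],[0,0.001,0,0]]]}}

```text
clock: 16.95
position: [0.5371, 0.0445, 0.0738]
tool_rot: [3.142, -0.0, -0.039]
force: [1.3, -0.2, -1.0]
grip_width: 0.0204
finger_force: 78.8
```

Emit:
{"fn": "carry_out", "kwargs": {"rows": [[[0,0.0005,0,0],[0,0.001,0,0],[0,0.001,0,0]]]}}

```text
clock: 17.2
position: [0.537, 0.0437, 0.0738]
tool_rot: [-3.141, -0.0, -0.039]
force: [0.7, 1.9, -1.8]
grip_width: 0.0207
finger_force: 78.6
```

Emit:
{"fn": "carry_out", "kwargs": {"rows": [[[0,0.0005,0,0],[0,0.0005,0,0],[0,0.0005,0,0],[0,0.0005,0,0],[0,0.0005,0,0],[0,0.0005,0,0],[0,0.0005,0,0],[0,0.0005,0,0],[0,0.0005,0,0]]]}}

```text
clock: 17.95
position: [0.537, 0.0435, 0.0738]
tool_rot: [-3.141, -0.0, -0.038]
force: [-0.3, 5.9, -2.2]
grip_width: 0.0209
finger_force: 78.6
```

Run:
```python
from h import *
s=bot.observe();p=s["position"];print(np.round(p,5),np.round(s["tool_rot"],4),np.round(s["force"],2))
A=np.array([.50773,.01716]);B=np.array([.50225,-.08274]);C=p[:2]
ey=(A-B)/np.linalg.norm(A-B);ex=np.array([ey[1],-ey[0]]);print("yaw",np.arctan2(ex[1],ex[0]))
bore=A+((C-A)@ey-51)*0*ey+ey*((C-A)@ey-.051)+ex*.032
y=s["tool_rot"][2];tx=np.array([np.cos(y),np.sin(y)]);ty=np.array([np.sin(y),-np.cos(y)]);d=bore-C
print("bore",bore,"dx,dy tool",d@tx,d@ty)
```

```text
[0.537   0.04353 0.07382] [-3.1411e+00 -1.0000e-04 -3.8500e-02] [-0.31  5.91 -2.17]
yaw -0.0547999335506056
bore [ 0.53841858 -0.00762416] dx,dy tool 0.003386527931686668 0.05106204790321041
```

Bore at (.5384,-.0076), in agreement with the image estimate. Now retreat, lift and move over the bore.

Emit:
{"fn": "carry_out", "kwargs": {"rows": [[[0,-0.005,0,0],[0,-0.008,-0.015,0],[0,-0.008,-0.035,0],[0,-0.008,-0.05,0],[0.001,0.004,-0.053,0],[0.002,0.02,-0.053,0],[0.0034,0.035,-0.053,0],[0.0034,0.045,-0.053,0],[0.0034,0.0506,-0.053,0],[0.0034,0.0506,-0.053,0],[0.0034,0.0506,-0.053,0],[0.0034,0.0506,-0.053,0]]]}}

```text
clock: 18.95
position: [0.5384, -0.0069, 0.1266]
tool_rot: [-3.141, 0.0, -0.038]
force: [0.3, -0.3, -1.5]
grip_width: 0.0209
finger_force: 78.8
```

Run:
```python
from h import *
s=bot.observe();p=s["position"];print(np.round(p,5),np.round(s["tool_rot"],4),np.round(s["force"],2),s["clock"])
f=bot.grab_frame("wrist");save(f,"w3.png",(220,130,420,280),4)
```

```text
[ 0.53839 -0.00688  0.12665] [-3.1412e+00  2.0000e-04 -3.8200e-02] [ 0.28 -0.26 -1.53] 18.95
```

View pics/w3.png

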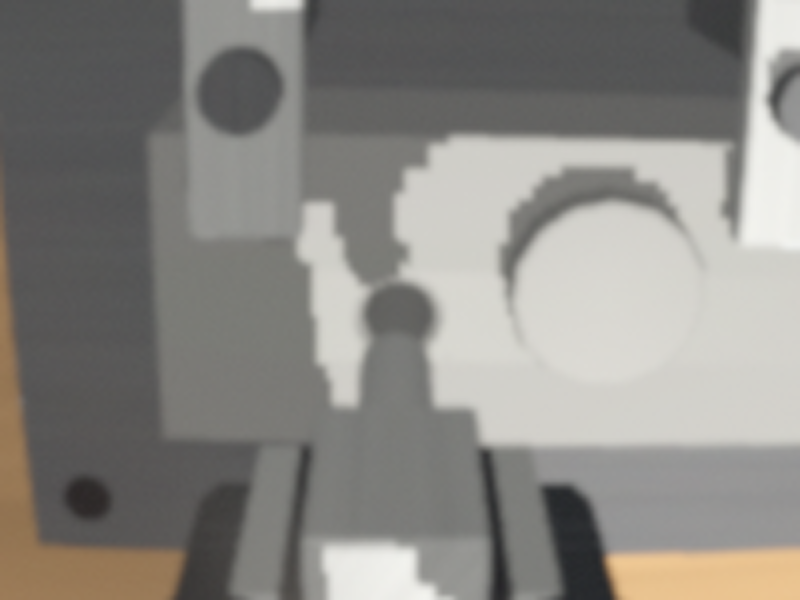

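The pin tip (400,340) stands right over the bore (398,312), clear of the boss (605,290) and the clamps. I'm lowering into the chamfer and checking the force.

Emit:
{"fn": "carry_out", "kwargs": {"rows": [[[0,0.0007,0.006,0],[0,0.0007,0.012,0],[0,0.0007,0.016,0],[0,0.0007,0.019,0],[0,0.0007,0.021,0],[0,0.0007,0.022,0],[0,0.0007,0.023,0],[0,0.0007,0.023,0]]]}}

```text
clock: 19.67
position: [0.5384, -0.0083, 0.1037]
tool_rot: [-3.142, 0.0, -0.039]
force: [-0.6, -0.4, -1.4]
grip_width: 0.0205
finger_force: 78.8
```

Emit:
{"fn": "carry_out", "kwargs": {"rows": [[[0,0,0.0005,0],[0,0,0.001,0],[0,0,0.0015,0],[0,0,0.002,0],[0,0,0.002,0]]]}}

```text
clock: 20.08
position: [0.5384, -0.0083, 0.1018]
tool_rot: [-3.141, -0.0, -0.039]
force: [-0.5, 0.3, -1.5]
grip_width: 0.0206
finger_force: 78.9
```

Emit:
{"fn": "carry_out", "kwargs": {"rows": [[[0,-0.0004,0.0005,0],[0,-0.0006,0.001,0],[0,-0.0006,0.0015,0],[0,-0.0006,0.002,0],[0,-0.0006,0.0025,0],[0,-0.0006,0.003,0],[0,-0.0006,0.003,0]]]}}

```text
clock: 20.67
position: [0.5383, -0.0078, 0.0987]
tool_rot: [3.142, 0.0, -0.039]
force: [-0.3, -0.3, -0.6]
grip_width: 0.0206
finger_force: 78.8
```

Emit:
{"fn": "carry_out", "kwargs": {"rows": [[[0,0,0.001,0],[0,0,0.002,0],[0,0,0.003,0],[0,0,0.003,0]]]}}

```text
clock: 21.0
position: [0.5383, -0.0077, 0.0956]
tool_rot: [3.142, 0.0, -0.039]
force: [-0.5, 0.4, -1.9]
grip_width: 0.0206
finger_force: 78.8
```

It's in the bore with no side force, so I continue down to about 3 mm short.

Emit:
{"fn": "carry_out", "kwargs": {"rows": [[[0,0,0.003,0],[0,0,0.006,0],[0,0,0.009,0],[0,0,0.012,0],[0,0,0.015,0],[0,0,0.018,0],[0,0,0.021,0],[0,0,0.0235,0],[0,0,0.0255,0],[0,0,0.027,0],[0,0,0.027,0]]]}}

```text
clock: 21.92
position: [0.5383, -0.0077, 0.0685]
tool_rot: [3.142, 0.0, -0.039]
force: [0.6, -0.8, -1.6]
grip_width: 0.0206
finger_force: 78.8
```

Emit:
{"fn": "carry_out", "kwargs": {"rows": [[[0,0,0.0005,0],[0,0,0.001,0],[0,0,0.0015,0],[0,0,0.002,0],[0,0,0.002,0]]]}}

```text
clock: 22.33
position: [0.5384, -0.0077, 0.0668]
tool_rot: [-3.142, 0.0, -0.039]
force: [0.3, -0.3, -1.2]
grip_width: 0.0207
finger_force: 78.8
```

Emit:
{"fn": "carry_out", "kwargs": {"rows": [[[0,0,0.0004,0],[0,0,0.0008,0],[0,0,0.001,0],[0,0,0.001,0]]]}}

```text
clock: 22.67
position: [0.5384, -0.0077, 0.0658]
tool_rot: [-3.142, 0.0, -0.039]
force: [-0.8, 0.2, -1.1]
grip_width: 0.0207
finger_force: 78.8
```

Emit:
{"fn": "carry_out", "kwargs": {"rows": [[[0,0,0.0004,0],[0,0,0.0007,0],[0,0,0.0007,0]]]}}

```text
clock: 22.92
position: [0.5385, -0.0077, 0.0656]
tool_rot: [-3.142, -0.0, -0.039]
force: [-4.0, -0.8, 10.6]
grip_width: 0.0206
finger_force: 80.5
```

The head is down (10.6 N, height as expected). I ease off a little, then open only slightly because the boss is near.

Emit:
{"fn": "carry_out", "kwargs": {"rows": [[[0,0,-0.0004,0],[0,0,-0.0004,0],[0,0,-0.0004,0]]]}}

```text
clock: 23.17
position: [0.5385, -0.0077, 0.0656]
tool_rot: [-3.142, -0.0, -0.039]
force: [-1.1, 0.1, 4.0]
grip_width: 0.0207
finger_force: 79.3
```

Emit:
{"fn": "carry_out", "kwargs": {"rows": [[[0,0,0,0],[0,0,0,0],[0,0,0,0],[0,0,0,0],[0,0,0,0],[0,0,0,0]]], "grip": 0.028}}

```text
clock: 23.67
position: [0.5385, -0.0066, 0.0654]
tool_rot: [-3.14, -0.0, -0.038]
force: [0.6, 5.5, -0.7]
grip_width: 0.0278
finger_force: 3.0
```

A light sideways load, probably a finger back against the boss. I'll narrow the opening a little before lifting.

Emit:
{"fn": "carry_out", "kwargs": {"rows": [[[0,0,0,0],[0,0,0,0],[0,0,0,0],[0,0,0,0]]], "grip": 0.0245}}

```text
clock: 24.0
position: [0.5384, -0.0078, 0.0655]
tool_rot: [-3.142, -0.0, -0.039]
force: [-0.3, 1.2, 0.2]
grip_width: 0.0245
finger_force: 0.5
```

Run:
```python
from h import *
s=bot.observe();print(np.round(s["position"],4),np.round(s["force"],2),np.round(s["moment"],2),s["finger_force"],s["grip_width"])
```

```text
[ 0.5384 -0.0078  0.0655] [-0.3   1.21  0.16] [ 0.24 -0.05  0.01] 0.49375494942069054 0.024464888410106533
```

Emit:
{"fn": "carry_out", "kwargs": {"rows": [[[0,0,-0.001,0],[0,0,-0.002,0],[0,0,-0.003,0],[0,0,-0.004,0],[0,0,-0.005,0],[0,0,-0.005,0]]]}}

```text
clock: 24.5
position: [0.5385, -0.0078, 0.0707]
tool_rot: [-3.142, -0.0, -0.039]
force: [-0.0, -0.5, -0.5]
grip_width: 0.0246
finger_force: 0.0
```

Emit:
{"fn": "carry_out", "kwargs": {"rows": [[[0,0,0,0],[0,0,0,0],[0,0,0,0],[0,0,-0.004,0],[0,0,-0.01,0],[0,0,-0.02,0],[0,0,-0.035,0],[0,0,-0.055,0],[0,0,-0.08,0],[0,0,-0.1,0],[0,0,-0.11,0],[0,0,-0.11,0]]], "grip": 0.038}}

```text
clock: 25.5
position: [0.5395, -0.0078, 0.1832]
tool_rot: [-3.141, -0.004, -0.039]
force: [-0.3, -0.5, 0.4]
grip_width: 0.0381
finger_force: 0.0
```

Run:
```python
from h import *
s=bot.observe();print(np.round(s["position"],4),np.round(s["force"],2),s["clock"])
f=bot.grab_frame("wrist");save(f,"w4.png")
g=bot.grab_frame("scene")
a=cv2.resize(g["pixels"][130:290,150:350],None,fx=2,fy=2,interpolation=cv2.INTER_CUBIC);b=f["pixels"][60:380,120:520]
cv2.imwrite("pics/fin.png",np.hstack([a,b])[:,:,::-1])
```

```text
[ 0.5395 -0.0078  0.1832] [-0.3  -0.45  0.35] 25.5
```

View pics/fin.png

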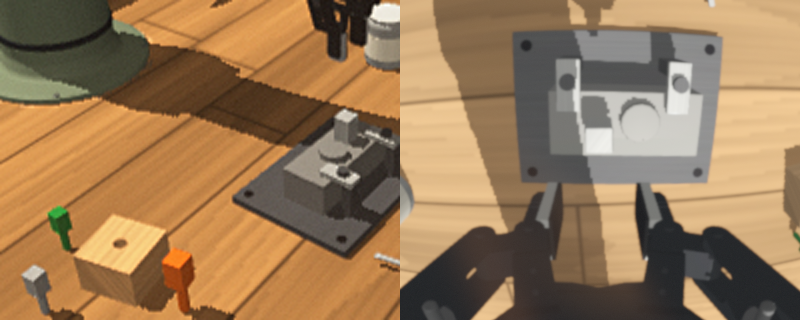

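The pin stands home in the casting, its head flat on the top (left 346,125; right 598,140). The gripper is clear and the other things haven't moved.

```bash
python3 -c "
from workcell import bot
print(bot.job_done())"
```

```text
the job is handed in; nothing more can be done
None
```

The job is handed in: all three touches were made in order at about 5–6 N, and the pin is in the bore with its head on the casting, released at about 24 s; the highest reading was about 11 N, and opening the gripper gave a brief 5.5 N sideways load, probably a finger against the boss.

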